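# Gauge the depth of a sample cell and lock the reading

## Task

Read the depth of the blue sample cell with the depth gauge standing over it: twist the red wing knob to unlock the probe, push the probe down until its sprung pin rests on the unseen disc at the bottom of the bore, feeling for it and pressing it only lightly (about 1 to 6 N), then twist the knob fully back to lock the probe at that height while it still touches. Let go, leaving the probe locked with its pin still resting on the disc, and never press the fragile disc with more than 12 N or disturb the bottles and the beaker.

Things in the scene. Friction and masses are not known exactly. Their poses are not given: they have to be found in the camera images.
- gauge: depth gauge stand, fixed on the worktop: steel base plate 140x130x14 mm (58 mm in front of, 82 mm behind the origin), a column at its back (+x) and from it a guide head, 44 mm wide, reaching over the cell, its top 155 mm above the worktop, with jaws that grip the probe's oval rod when it is turned to lock. Origin on the worktop below the probe's vertical axis; z up
- cell: blue sample cell, block 60x60x70 mm, fixed on the base plate under the probe, with an upright 22 mm bore on the probe's axis. The bore's bottom is a ceramic disc 20 to 48 mm below the mouth: how deep cannot be seen and is not measured. Origin: centre of the block's underside, 14 mm above the worktop
- bore_mouth (a point): centre of the bore's mouth, on the cell's top, 84 mm above the worktop
- probe: upright probe rod with the red knob on top and a brass feeler pin below. Origin: end of the pin while not pushed in, 100 mm above the worktop when the probe is at its top; slides 80 mm down from there. The pin is sprung: it yields 1.6 N per mm, up to 12 mm (not shown in this pose). Unlocked, a built-in spring lifts the probe with 2 to 5 N (let go, it rises slowly); friction under 1 N
- grip (a point): grip point on the red wing knob, mid-wing, 153 mm above the pin's end (253 mm above the worktop with the probe at the top). The wing is 44 mm long (this point's x), 14 mm thick (y), 30 mm high (17 mm below to 13 mm above this point), with flat upright sides; under it a stem no thicker than the wing. The point moves and turns with the knob
- knob (a joint): angle of the knob about the vertical (rad): 0 = fully unlocked, wing along the gauge's x (towards the column); 1.4 = fully locked, at its stop, wing nearly across; growing = clockwise seen from above. From about 0.9 on it grows stiff (up to 0.2 N m) as the rod wedges; above 1.2 it is locked and holds by itself, below 0.6 the probe slides freely. It starts locked
- amber_bottle: brown bottle with black cap, 45 mm wide, 95 mm high, to be left alone; origin at its foot
- buffer_bottle: clear bottle with blue cap, 64 mm wide, 130 mm high, to be left alone; origin at its foot
- beaker: small glass beaker, 51 mm wide, 61 mm high, to be left alone; origin at its foot

How it is judged:
On the way, in this order (a step that is already met when the one before it is completed fails the run):
1. the probe is unlocked (value of joint knob below 0.6 rad), for 0.1 s.
2. the unlocked probe touches the disc lightly (value of joint knob below 0.7 rad and contact force between probe and cell between 0.7 and 10 N), for 0.2 s.
3. the probe is locked while it touches (value of joint knob above 1.2 rad and contact force between probe and cell between 0.5 and 7.5 N), for 0.2 s.
At the end, for the whole second after the job is handed in: the knob stands locked (joint above 1.2 rad), the probe is at rest and its pin presses on the disc with 0.5 to 7.5 N (all of step 3 and linear speed of probe below 0.003 m/s); the robot touches nothing.
It fails at once if the pin presses the disc with more than 12 N (contact force between probe and cell above 12 N).
It fails at once if a bottle or the beaker is disturbed (moved more than 20 mm) (distance of any of amber_bottle, buffer_bottle, beaker from where it was at the start of the episode above 0.02 m).
It also fails if it takes over 48 s, if anything falls off the work surface, if the arm or the gripper's body presses on something with over 40 N, if the wrist force passes 120 N, or if a joint passes its speed limit or range.

## Robot

A 6-joint arm with a two-finger parallel gripper is mounted at the origin on a cart in front of the work surface, level with it; the furniture and walls round the work are solid. World frame = base frame: x ahead of the robot, y to its left, z up, the work surface at z = 0. Lengths are in m, angles in rad, forces in N, time in s.
With the tool pointing down it reaches from about 0.375 to 0.9 m from the base axis. Payload 3.1 kg.
Tool frame: the origin (TCP) lies between the finger pads; the fingertips stand 22 mm ahead of it and the grasp point (between the pads) lies 3 mm ahead of it; z points along the fingers, y is the line along which they close (so a half turn about z gives the same grasp; the last joint's range is limited). The gripper opens to 87 mm and grips with 3 to 60 N. Pads are 19 mm wide; open, the fingers measure 117 mm over their backs; the gripper's body (75 mm by 190 mm) begins 51 mm behind the grasp point.
Start: joints at [-1.302, 0.527, 1.433, -0, 1.181, -0.178], TCP at [0.271, -0.563, 0.245] pointing down, gripper open.
Joint ranges: [-3.08, 3.08], [-0.75, 2.2], [0.22, 2.44], [-1.43, 4.57], [0, 2.65], [-2.85, 2.85]. Speed limits (rad/s): [2.79, 2.79, 3.14, 3.14, 3.14, 3.14].

## Interface

Orientations are given as a unit quaternion [x, y, z, w].
In Python, from rig import robot gives the robot as it stands.
- The arm moves only by the tool move_arm, never from a script. Its argument "series" is text: rows parted by semicolons, each of 6 numbers parted by spaces: the shift along the tool's x, y, z in mm, then the turn, a rotation vector about the tool's x, y, z in degrees. In form: dx dy dz ax ay az; .... A call has 1 to 8 rows; each row is the pose to reach, as a shift and turn from the pose commanded when the call began, along the tool's axes at that moment; what a row does not reach only later rows make up. A row lasts 1/12 s, in which the tool goes at most 41.7 mm and 7.16 degrees, less where a joint would pass 70% of its speed; a pose out of reach is approached as far as the arm can. A call with a gripper value outside its range is refused whole. "jaw" is the opening, from 0 (shut) to 1 (fully open), set as the call begins (left out, the last holds). The fingers move at their own pace and stop on an object; "newtons" is the grip in N (left out, the last holds). Time passes only in rows, so rows that repeat a pose let the fingers close. It gives the time, the measured TCP pose, the force, the opening and the grip force at its end, in the units of the state.
- robot.get_obs(): the state, without advancing time (a new reading comes with each control period).
- robot.camera(name): name is "scene" or "top" or "wrist"; returns a dict with "img" (420x560x3 uint8, red, green, blue), "mtx" (3x3 intrinsics, pixels), "world_to_cam" (4x4, takes a point from world to camera coordinates). Camera axes: x right, y down, z forward; pixel columns grow to the right and rows downward; lengths in m; the calibration is good to about 2 mm. A picture is of the moment at which its call begins. There is no depth.
- robot.hand_in(): hands the job in; it is judged then, once.
Trained networks look in a picture, given as the dict that the camera call returned (one of the last four; its "shot" number tells which), for a name from the list of things; names that differ only in an ending like _2 or _b are one class to them, and where a whole thing is asked for, a point or a joint stands for the part that bears it (a point fixed in the world has none). Each returns a list of dicts, best first, with "p" (0 to 1); they miss things now and then, are a little off and sometimes report something else, mostly with a low value. They report only what shows in the picture. A call takes as long as a camera call.
- robot.search_frame(picture, thing): "xyz" ([x, y, z] in m, in world coordinates, good to about 4 mm: the middle of the surface that is visible of it).
- robot.tip_of(picture, thing): "xyz" ([x, y, z] in m, in world coordinates, good to about 4 mm: a listed point, or the origin of a listed thing).
The state is a dict: "time": time; "q": joint angles; "joint_velocities": joint speeds; "joint_torque": joint torques, N m; "position": TCP position; "tool_rot": TCP orientation; "ft_force": force on the tool from outside, world axes, zero at the start; "moment": the same for the moment, N m; "grip_width": finger opening in m; "grip_force": force on a finger pad.
Only numpy, scipy, OpenCV 4.12 (cv2) and the standard library are available. Lean on these libraries where they do the work, as an engineer would, in place of code of your own. Each camera call takes 0.05 s, during which the arm holds its last target. There are 200 camera calls.

## Working session

There is one attempt and no reset: what is moved stays moved. The work goes in short steps, Python scripts to look and compute and a tool call to move; the robot and the scene stay as the last step left them, time stands still between calls to the robot, and variables do not carry over. Pictures are saved under pics/ and viewed, at most 10 in all, crops included, and the job is handed in when it is done.

Besides the shell and the picture viewer there is one more tool, called after ">>>" as name(argument=value, ...) on one line, values as JSON. move_arm: Moves the arm, as the interface text tells. Its arguments: {"type":"object","properties":{"series":{"type":"string"},"jaw":{"type":"number"},"newtons":{"type":"number"}},"required":["series"]}

```bash
mkdir -p pics; ls; cat > h.py <<'E'
from rig import robot
import numpy as np, cv2
from scipy.spatial.transform import Rotation as R
def snap(n,f=None):
    p=robot.camera(n)
    if f: cv2.imwrite('pics/'+f,cv2.cvtColor(p['img'],cv2.COLOR_RGB2BGR))
    return p
def px(p,X):
    c=p['world_to_cam']@np.r_[X,1]; u=p['mtx']@c[:3]; return (u[:2]/u[2]).round(1)
E
python3 - <<'E'
from h import *
for n in ['scene','top']:
    p=snap(n,n+'1.png')
    for t in ['gauge','cell','bore_mouth','probe','grip','amber_bottle','buffer_bottle','beaker']:
        r=robot.tip_of(p,t)
        print(n,t,[(np.round(d['xyz'],3).tolist(),round(d['p'],2),px(p,d['xyz']).tolist()) for d in r[:2]])
    print(robot.search_frame(p,'knob')[:1])
o=robot.get_obs();print(o['time'],o['position'],o['tool_rot'],R.from_quat(o['tool_rot']).as_matrix().round(3))
E
```

```text
pics
scene gauge [([0.481, 0.159, -0.004], 0.55, [283.8, 227.1])]
scene cell [([0.477, 0.166, 0.014], 0.71, [283.8, 225.2])]
scene bore_mouth [([0.482, 0.165, 0.087], 0.71, [282.0, 205.6])]
scene probe [([0.478, 0.165, 0.013], 0.65, [283.7, 224.8]), ([0.479, 0.164, 0.231], 0.22, [282.9, 162.5])]
scene grip [([0.48, 0.161, 0.232], 0.57, [283.3, 161.3])]
scene amber_bottle [([0.399, 0.448, -0.001], 0.58, [261.8, 332.0])]
scene buffer_bottle [([0.469, 0.528, -0.001], 0.91, [215.2, 350.8]), ([0.48, 0.162, 0.012], 0.54, [283.6, 224.3])]
scene beaker [([0.405, -0.082, -0.003], 0.55, [342.4, 177.1])]
[{'xyz': [0.4752, 0.1672, 0.2338], 'p': 0.62}]
top gauge [([0.482, 0.162, -0.001], 0.76, [298.5, 218.0])]
top cell [([0.482, 0.165, 0.015], 0.92, [297.9, 216.3])]
top bore_mouth [([0.481, 0.166, 0.085], 0.91, [298.5, 209.0])]
top probe [([0.483, 0.165, 0.08], 0.55, [298.8, 209.2])]
top grip [([0.482, 0.163, 0.23], 0.49, [302.3, 190.6])]
top amber_bottle [([0.404, 0.449, 0.001], 0.47, [209.0, 241.4])]
top buffer_bottle [([0.471, 0.532, 0.003], 0.91, [184.1, 221.4])]
top beaker [([0.407, -0.083, 0.006], 0.51, [376.3, 239.4]), ([0.483, 0.165, 0.228], 0.33, [301.6, 190.5])]
[{'xyz': [0.4777, 0.166, 0.2357], 'p': 0.43}]
1.0 [ 0.27063917 -0.56336178  0.24456639] [ 9.75038407e-01  2.22036267e-01 -4.89639757e-06  3.74271737e-05] [[ 0.901  0.433  0.   ]
 [ 0.433 -0.901 -0.   ]
 [-0.     0.    -1.   ]]
```

```bash
python3 - <<'E'
import cv2
a=cv2.imread('pics/scene1.png')[100:400,150:430];b=cv2.imread('pics/top1.png')[130:300,200:400]
cv2.imwrite('pics/a.png',cv2.resize(a,None,fx=2,fy=2));cv2.imwrite('pics/b.png',cv2.resize(b,None,fx=3.5,fy=3.5,interpolation=cv2.INTER_CUBIC))
E
```

```text
(no output)
```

View pics/a.png

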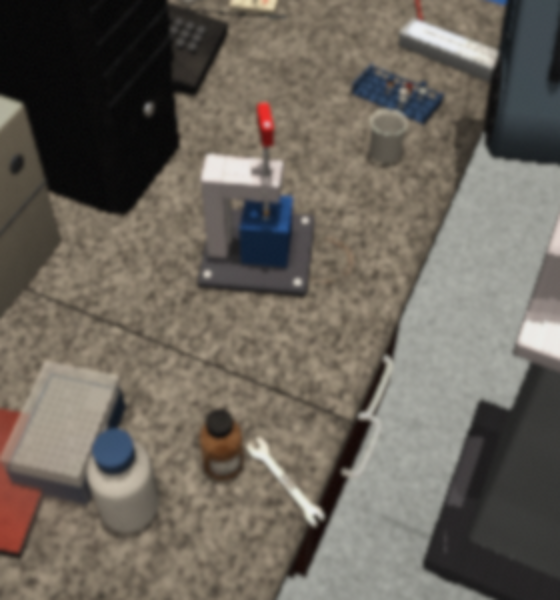

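View pics/b.png

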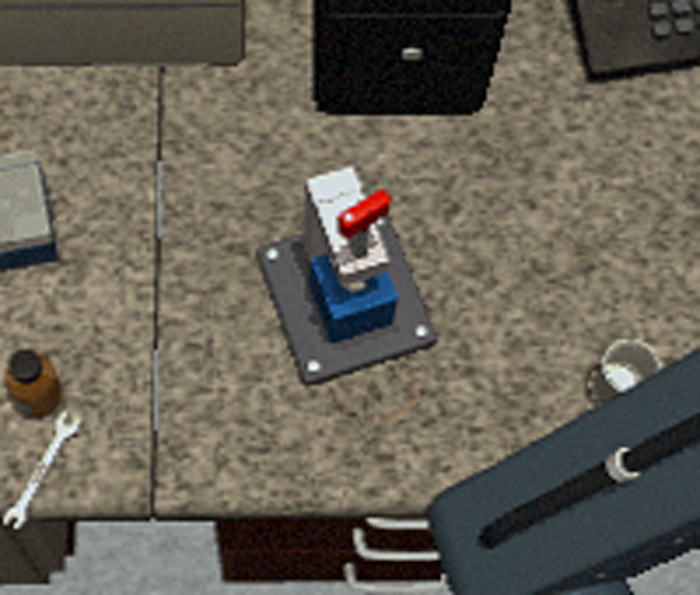

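```bash
cat >> h.py <<'E'
def at_z(p,u,z):
    T=np.linalg.inv(p['world_to_cam']); d=T[:3,:3]@np.linalg.solve(p['mtx'],[u[0],u[1],1]); o=T[:3,3]
    return o+d*(z-o[2])/d[2]
E
python3 - <<'E'
from h import *
p=robot.camera('top')
f=lambda x,y,z: at_z(p,(x/3.5+200,y/3.5+130),z)
a,b,c=f(272,255,.014),f(421,332,.014),f(313,367,.014)
print(a,b,c,'yaw',np.degrees(np.arctan2(*(a-c)[1::-1])),np.degrees(np.arctan2(*(c-b)[1::-1]))-90)
u,v=f(347,220,.244),f(382,203,.244); print(u,v,np.degrees(np.arctan2(*(u-v)[1::-1])))
print('box',f(400,112,0), f(400,15,.3))
o=robot.get_obs();M=R.from_quat(o['tool_rot']).as_matrix()
print((M.T@(np.array([.482,.165,.30])-o['position'])*1000).round(1))
E
```

```text
[0.52941855 0.22958725 0.014     ] [0.45339549 0.09410259 0.014     ] [0.42052414 0.19324208 0.014     ] yaw 18.457219301466584 18.34380321084602
[0.46947247 0.1726746  0.244     ] [0.48378144 0.14482844 0.244     ] 117.19672071588435
box [0.68300918 0.10420583 0.        ] [0.61960237 0.13045788 0.3       ]
[ 505.9 -565.   -55.4]
```

>>> move_arm(series="20 -22 -28 0 0 -6; 40 -45 -55 0 0 -12; 66 -74 -55 0 0 -18; 92 -103 -55 0 0 -24; 118 -132 -55 0 0 -30; 144 -161 -55 0 0 -36; 170 -190 -55 0 0 -42; 196 -219 -55 0 0 -48", jaw=0.7)

```text
time: 1.72
position: [0.3526, -0.2793, 0.2998]
tool_rot: [0.799, 0.601, 0.0, 0.0]
ft_force: [0.6, 0.3, 0.6]
grip_width: 0.0612
grip_force: 0.0
```

```bash
cat > go.py <<'E'
from h import *
import sys
t=np.array(eval(sys.argv[1]));yaw=float(sys.argv[2])
o=robot.get_obs();M=R.from_quat(o['tool_rot']).as_matrix()
y=np.degrees(np.arctan2(M[1,0],M[0,0]))
print('t',o['time'],'pos',o['position'].round(4) if hasattr(o['position'],'round') else o['position'],'yaw',y.round(2),'shift',(M.T@(t-o['position'])*1000).round(1),'az',-(((yaw-y)+180)%360-180),'F',np.round(o['ft_force'],2),np.round(o['moment'],3),'q',np.round(o['q'],2),M[2].round(3))
E
python3 go.py '[.482,.165,.30]' 118.2
```

```text
t 1.7167 pos [ 0.3526 -0.2793  0.2998] yaw 73.92 shift [ 4.628e+02  1.200e+00 -3.000e-01] az -44.284407951986054 F [0.63 0.25 0.57] [-0.04  -0.106  0.003] q [-0.92  0.22  1.78  0.    1.15 -0.64] [-0.     0.001 -1.   ]
```

>>> move_arm(series="39 0 0 0 0 -6; 78 0 0 0 0 -12; 117 0 0 0 0 -18; 156 0 0 0 0 -24; 195 1 0 0 0 -30; 234 1 0 0 0 -36; 273 1 0 0 0 -42; 312 1 0 0 0 -44.3")

```text
time: 2.38
position: [0.4415, 0.02, 0.2999]
tool_rot: [0.514, 0.858, 0.0, 0.001]
ft_force: [1.6, -1.2, 1.2]
grip_width: 0.0607
grip_force: 0.0
```

```bash
python3 go.py '[.482,.165,.30]' 118.2
```

```text
t 2.3833 pos [0.4415 0.02   0.2999] yaw 118.2 shift [ 1.087e+02  1.043e+02 -1.000e-01] az 0.00021201056776476435 F [ 1.61 -1.17  1.18] [ 0.01  -0.197  0.005] q [-0.21  0.2   1.8  -0.    1.14 -0.7 ] [-0.001  0.001 -1.   ]
```

Go most of the way, then settle and look.

>>> move_arm(series="28 26 0 0 0 0; 55 52 0 0 0 0; 82 78 0 0 0 0; 108 104 0 0 0 0; 108.7 104.3 0 0 0 0; 108.7 104.3 0 0 0 0")

```text
time: 2.88
position: [0.4824, 0.1646, 0.2995]
tool_rot: [0.514, 0.858, -0.0, 0.0]
ft_force: [0.1, -0.3, -0.6]
grip_width: 0.0607
grip_force: 0.0
```

```bash
python3 - <<'E'
from h import *
p=snap('wrist','w1.png')
for t in ['grip','bore_mouth','gauge']:
    print(t,[(np.round(d['xyz'],4).tolist(),round(d['p'],2),px(p,d['xyz']).tolist()) for d in robot.tip_of(p,t)[:2]])
print(px(p,[.482,.165,.231]),px(p,[.482,.165,.214]))
E
python3 go.py '[.482,.165,.30]' 118.2
```

```text
grip [([0.4871, 0.1638, 0.2318], 0.79, [287.0, 237.7])]
bore_mouth [([0.481, 0.1618, 0.0866], 0.93, [280.1, 189.6]), ([0.4831, 0.1652, 0.2317], 0.61, [283.1, 233.6])]
gauge [([0.4803, 0.1593, -0.0045], 0.62, [279.4, 176.3])]
[281.6 232.8] [281.7 224.8]
t 3.0833 pos [0.482  0.1617 0.2995] yaw 117.86 shift [ 2.9  1.5 -0.5] az -0.33703149792717113 F [ 0.21 -0.17 -0.29] [ 0.065 -0.148 -0.02 ] q [ 0.1   0.3   1.65 -0.    1.19 -0.38] [-0.    -0.001 -1.   ]
```

View pics/w1.png

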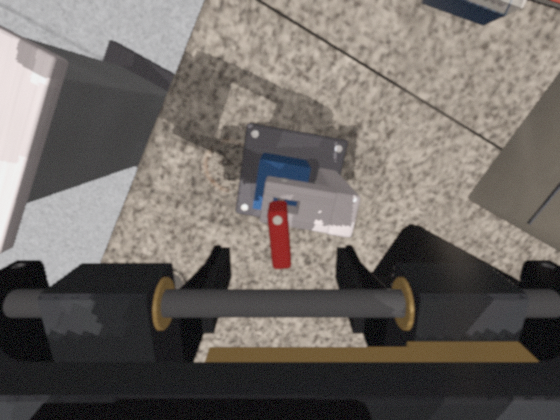

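```bash
python3 - <<'E'
from h import *
p=robot.camera('wrist'); im=p['img'].astype(int)
m=((im[...,0]>90)&(im[...,1]<60)&(im[...,2]<60))
print(m.sum())
for y in list(range(198,276,6)):
    x=np.where(m[y,240:330])[0]+240
    if len(x): print(y,x.min(),x.max(),at_z(p,(x.min(),y),.244).round(4),at_z(p,(x.max(),y),.244).round(4))
E
python3 go.py '[.482,.165,.30]' 118.2
```

```text
1055
198 277 286 [0.4651 0.1869 0.244 ] [0.4703 0.1896 0.244 ]
204 272 288 [0.4641 0.1817 0.244 ] [0.4734 0.1866 0.244 ]
210 271 288 [0.4654 0.1777 0.244 ] [0.4754 0.183  0.244 ]
216 271 288 [0.4673 0.174  0.244 ] [0.4774 0.1793 0.244 ]
222 272 289 [0.4699 0.1705 0.244 ] [0.48   0.1759 0.244 ]
228 272 289 [0.4718 0.1667 0.244 ] [0.482  0.1721 0.244 ]
234 273 290 [0.4744 0.1631 0.244 ] [0.4847 0.1685 0.244 ]
240 274 291 [0.4771 0.1595 0.244 ] [0.4873 0.165  0.244 ]
246 274 291 [0.4791 0.1556 0.244 ] [0.4895 0.161  0.244 ]
252 275 292 [0.4818 0.1519 0.244 ] [0.4922 0.1574 0.244 ]
258 276 292 [0.4845 0.1481 0.244 ] [0.4944 0.1534 0.244 ]
264 278 288 [0.4879 0.1447 0.244 ] [0.4941 0.148  0.244 ]
t 3.1333 pos [0.4821 0.1616 0.2996] yaw 117.84 shift [ 3.1  1.5 -0.4] az -0.3632975520999935 F [ 0.18 -0.4   0.  ] [-0.003 -0.171 -0.06 ] q [ 0.1   0.3   1.65 -0.    1.19 -0.38] [-0.    -0.001 -1.   ]
```

```bash
python3 go.py '[.481,.165,.234]' 121.5
```

```text
t 3.1333 pos [0.4821 0.1616 0.2996] yaw 117.84 shift [ 3.5  0.6 65.6] az -3.663297552100005 F [ 0.18 -0.4   0.  ] [-0.003 -0.171 -0.06 ] q [ 0.1   0.3   1.65 -0.    1.19 -0.38] [-0.    -0.001 -1.   ]
```

>>> move_arm(series="3.5 0.6 15 0 0 -3.7; 3.5 0.6 33 0 0 -3.7; 3.5 0.6 50 0 0 -3.7; 3.5 0.6 65 0 0 -3.7; 3.5 0.6 65 0 0 -3.7; 3.5 0.6 65 0 0 -3.7")

```text
time: 3.63
position: [0.4809, 0.1653, 0.2343]
tool_rot: [0.488, 0.873, -0.001, -0.001]
ft_force: [-0.0, 0.3, -0.0]
grip_width: 0.061
grip_force: 0.0
```

```bash
python3 - <<'E'
from h import *
p=snap('wrist','w2.png'); snap('scene','s2.png')
im=p['img'].astype(int)
m=((im[...,0]>90)&(im[...,1]<60)&(im[...,2]<60)).astype(np.uint8)
print(cv2.boundingRect(m),px(p,[.481,.165,.231]))
a=cv2.imread('pics/w2.png');b=cv2.imread('pics/s2.png')[100:270,200:370]
cv2.imwrite('pics/c.png',np.hstack([cv2.resize(a,(480,360)),cv2.resize(b,(310,310)).__class__(0) if 0 else cv2.resize(b,(310,360))]))
E
python3 go.py '[.481,.165,.234]' 121.5
```

```text
(265, 235, 28, 97) [281.3 279.9]
t 3.7333 pos [0.482  0.1658 0.2355] yaw 121.59 shift [-0.1 -1.3  1.5] az 0.08895419177210329 F [0.82 0.83 0.26] [ 0.048 -0.109  0.033] q [ 0.11  0.38  1.73 -0.    1.03 -0.44] [-0.001  0.002 -1.   ]
```

View pics/c.png

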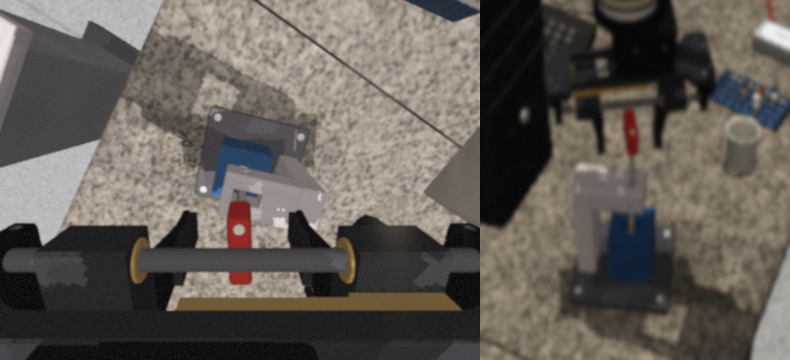

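>>> move_arm(series="0 -1.5 2 0 0 0; 0 -1.5 2 0 0 0; 0 -1.5 2 0 0 0; 0 -1.5 2 0 0 0; 0 -1.5 2 0 0 0; 0 -1.5 2 0 0 0", jaw=0, newtons=35)

```text
time: 4.23
position: [0.4801, 0.1656, 0.2327]
tool_rot: [0.487, 0.873, 0.0, 0.0]
ft_force: [0.2, -0.2, -0.1]
grip_width: 0.0291
grip_force: 0.0
```

```bash
python3 go.py '[.481,.165,.234]' 121.5
```

```text
t 4.2333 pos [0.4801 0.1656 0.2327] yaw 121.67 shift [-1.   0.5 -1.3] az 0.16589222808738668 F [ 0.17 -0.17 -0.1 ] [ 0.08  -0.049  0.047] q [ 0.11  0.39  1.74 -0.    1.02 -0.44] [-0.  0. -1.]
```

>>> move_arm(series="0 0 0 0 0 0; 0 0 0 0 0 0; 0 0 0 0 0 0; 0 0 0 0 0 0; 0 0 0 0 0 0; 0 0 0 0 0 0")

```text
time: 4.73
position: [0.4791, 0.1651, 0.2325]
tool_rot: [0.487, 0.873, -0.001, -0.001]
ft_force: [-3.1, -3.6, 3.1]
grip_width: 0.0138
grip_force: 35.0
```

```bash
python3 go.py '[.481,.165,.234]' 121.5
```

```text
t 4.7333 pos [0.4791 0.1651 0.2325] yaw 121.66 shift [-1.1  1.5 -1.5] az 0.16261035633885967 F [-3.13 -3.55  3.14] [-0.549  0.5   -0.052] q [ 0.11  0.39  1.74 -0.    1.02 -0.44] [ 0.    -0.002 -1.   ]
```

>>> move_arm(series="0 0 0 0 0 -6; 0 0 0 0 0 -12; 0 0 0 0 0 -18; 0 0 0 0 0 -24; 0 0 0 0 0 -30; 0 0 0 0 0 -36; 0 0 0 0 0 -42; 0 0 0 0 0 -48")

```text
time: 5.4
position: [0.4781, 0.1637, 0.2322]
tool_rot: [0.087, 0.996, -0.002, -0.002]
ft_force: [-5.4, -7.6, 3.1]
grip_width: 0.0137
grip_force: 35.0
```

```bash
python3 go.py '[.481,.165,.234]' 193
```

```text
t 5.4 pos [0.4781 0.1637 0.2322] yaw 170.03 shift [-2.6  1.8 -1.9] az -22.971403782232755 F [-5.36 -7.61  3.05] [-1.354  0.706 -0.012] q [ 0.11  0.39  1.74 -0.    1.02 -1.28] [ 0.004 -0.005 -1.   ]
```

>>> move_arm(series="0.5 -1 0 0 0 -6; 1 -2 0 0 0 -12; 1.5 -2.8 0 0 0 -18; 1.5 -2.8 0 0 0 -22; 1.5 -2.8 0 0 0 -22; 1.5 -2.8 0 0 0 -22")

```text
time: 5.9
position: [0.4779, 0.1621, 0.2326]
tool_rot: [-0.102, 0.995, -0.001, -0.0]
ft_force: [-2.9, -4.7, 3.3]
grip_width: 0.0135
grip_force: 35.0
```

```bash
python3 go.py '[.481,.165,.234]' 193
```

```text
t 5.9 pos [0.4779 0.1621 0.2326] yaw -168.29 shift [-3.7  2.2 -1.5] az -1.286427299955676 F [-2.85 -4.7   3.32] [-0.772  0.354  0.02 ] q [ 0.11  0.38  1.74 -0.    1.02 -1.67] [ 0.001 -0.002 -1.   ]
```

>>> move_arm(series="1.3 -1.3 2 0 0 0; 1.3 -1.3 4 0 0 0; 1.3 -1.3 6 0 0 0; 1.3 -1.3 8 0 0 0; 1.3 -1.3 8 0 0 0; 1.3 -1.3 8 0 0 0")

```text
time: 6.4
position: [0.4776, 0.1617, 0.2244]
tool_rot: [-0.102, 0.995, 0.0, 0.001]
ft_force: [-0.5, -1.0, 3.0]
grip_width: 0.0137
grip_force: 35.0
```

>>> move_arm(series="0 0 1 0 0 0; 0 0 2 0 0 0; 0 0 3 0 0 0; 0 0 3 0 0 0; 0 0 3 0 0 0")

```text
time: 6.82
position: [0.4775, 0.1616, 0.2215]
tool_rot: [-0.102, 0.995, 0.0, 0.0]
ft_force: [0.4, 0.7, 2.9]
grip_width: 0.0134
grip_force: 35.0
```

>>> move_arm(series="0 0 1 0 0 0; 0 0 2 0 0 0; 0 0 3 0 0 0; 0 0 3 0 0 0; 0 0 3 0 0 0")

```text
time: 7.23
position: [0.4774, 0.1616, 0.2185]
tool_rot: [-0.101, 0.995, 0.0, 0.0]
ft_force: [1.7, 0.2, 3.6]
grip_width: 0.0134
grip_force: 35.0
```

>>> move_arm(series="0 0 1 0 0 0; 0 0 2 0 0 0; 0 0 2 0 0 0; 0 0 2 0 0 0")

```text
time: 7.57
position: [0.4774, 0.1616, 0.2165]
tool_rot: [-0.102, 0.995, 0.0, 0.0]
ft_force: [2.5, 0.3, 3.1]
grip_width: 0.0137
grip_force: 35.0
```

>>> move_arm(series="0 0 1 0 0 0; 0 0 2 0 0 0; 0 0 3 0 0 0; 0 0 3 0 0 0; 0 0 3 0 0 0")

```text
time: 7.98
position: [0.4773, 0.1616, 0.2137]
tool_rot: [-0.102, 0.995, 0.0, 0.0]
ft_force: [2.3, 1.0, 5.7]
grip_width: 0.0138
grip_force: 35.0
```

>>> move_arm(series="0 0 0 0 0 0; 0 0 0 0 0 0")

```text
time: 8.15
position: [0.4773, 0.1616, 0.2137]
tool_rot: [-0.102, 0.995, 0.0, 0.0]
ft_force: [1.5, 0.0, 5.4]
grip_width: 0.0136
grip_force: 35.0
```

>>> move_arm(series="0 0 0.8 0 0 0; 0 0 0.8 0 0 0; 0 0 0.8 0 0 0")

```text
time: 8.4
position: [0.4773, 0.1616, 0.213]
tool_rot: [-0.102, 0.995, 0.0, 0.0]
ft_force: [2.1, 0.1, 5.5]
grip_width: 0.0135
grip_force: 35.0
```

>>> move_arm(series="0 0 0.7 0 0 0; 0 0 0.7 0 0 0; 0 0 0.7 0 0 0")

```text
time: 8.65
position: [0.4774, 0.1616, 0.2124]
tool_rot: [-0.102, 0.995, 0.0, 0.0]
ft_force: [2.3, -0.3, 7.2]
grip_width: 0.0136
grip_force: 35.0
```

>>> move_arm(series="0 0 0 0 0 0; 0 0 0 0 0 0")

```text
time: 8.82
position: [0.4774, 0.1616, 0.2124]
tool_rot: [-0.102, 0.995, 0.0, 0.001]
ft_force: [1.5, 0.3, 6.9]
grip_width: 0.0137
grip_force: 35.0
```

>>> move_arm(series="0 0 0 0 0 6; 0 0 0 0 0 12; 0 0 0 0 0 18; 0 0 0 0 0 24; 0 0 0 0 0 30; 0 0 0 0 0 36; 0 0 0 0 0 36; 0 0 0 0 0 36")

```text
time: 9.48
position: [0.4775, 0.163, 0.2125]
tool_rot: [0.212, 0.977, 0.002, 0.0]
ft_force: [2.5, 4.5, 6.0]
grip_width: 0.0138
grip_force: 35.0
```

```bash
python3 go.py '[.4774,.1616,.2124]' 121
```

```text
t 9.4833 pos [0.4775 0.163  0.2125] yaw 155.58 shift [-0.5 -1.3  0.1] az 34.57662270963232 F [2.46 4.5  6.03] [ 0.783 -0.392 -0.049] q [ 0.11  0.41  1.77  0.    0.96 -1.04] [-0.     0.004 -1.   ]
```

>>> move_arm(series="0 0.7 0 0 0 6; 0 1.5 0 0 0 12; 0 1.5 0 0 0 18; 0 1.5 0 0 0 24; 0 1.5 0 0 0 30; 0 1.5 0 0 0 30")

```text
time: 9.98
position: [0.4785, 0.1647, 0.2126]
tool_rot: [0.459, 0.889, 0.002, 0.0]
ft_force: [1.5, 6.5, 5.2]
grip_width: 0.0134
grip_force: 35.0
```

```bash
python3 go.py '[.4774,.1616,.2124]' 121
```

```text
t 9.9833 pos [0.4785 0.1647 0.2126] yaw 125.38 shift [-1.9 -2.7  0.2] az 4.3811225980266215 F [1.52 6.51 5.22] [ 0.804 -0.466 -0.075] q [ 0.11  0.41  1.76  0.    0.96 -0.51] [ 0.002  0.004 -1.   ]
```

>>> move_arm(series="0.7 0.8 0 0 0 3; 1.3 1.5 0 0 0 6; 1.3 1.5 0 0 0 9; 1.3 1.5 0 0 0 9; 1.3 1.5 0 0 0 9; 1.3 1.5 0 0 0 9")

```text
time: 10.48
position: [0.4789, 0.165, 0.2126]
tool_rot: [0.524, 0.852, 0.001, 0.001]
ft_force: [2.6, -0.4, 6.8]
grip_width: 0.0139
grip_force: 35.1
```

```bash
python3 go.py '[.4774,.1616,.2124]' 121
```

```text
t 10.4833 pos [0.4789 0.165  0.2126] yaw 116.77 shift [-2.4 -2.9  0.2] az -4.233907977297804 F [ 2.59 -0.37  6.82] [ 0.125 -0.447  0.494] q [ 0.11  0.41  1.76 -0.    0.96 -0.36] [-0.001  0.002 -1.   ]
```

>>> move_arm(series="0 0 0 0 0 -1; 0 0 0 0 0 -1.5; 0 0 0 0 0 -1.5")

```text
time: 10.73
position: [0.4789, 0.165, 0.2126]
tool_rot: [0.514, 0.858, 0.001, 0.001]
ft_force: [2.6, 1.1, 6.9]
grip_width: 0.0137
grip_force: 35.0
```

```bash
python3 go.py '[.4774,.1616,.2124]' 121
```

```text
t 10.7333 pos [0.4789 0.165  0.2126] yaw 118.15 shift [-2.4 -2.9  0.2] az -2.8543522352588298 F [2.6  1.1  6.89] [ 0.083 -0.474 -0.043] q [ 0.11  0.41  1.76  0.    0.96 -0.38] [-0.     0.002 -1.   ]
```

Torque is relieved at yaw 118.2, which matches the locked stop. I'll open, then lift.

>>> move_arm(series="0 0 0 0 0 0; 0 0 0 0 0 0; 0 0 0 0 0 0; 0 0 0 0 0 0; 0 0 0 0 0 0; 0 0 0 0 0 0; 0 0 0 0 0 0; 0 0 0 0 0 0", jaw=0.7)

```text
time: 11.4
position: [0.478, 0.1648, 0.2119]
tool_rot: [0.514, 0.858, -0.0, -0.0]
ft_force: [0.4, 0.8, -0.3]
grip_width: 0.0571
grip_force: 0.0
```

>>> move_arm(series="0 0 -10 0 0 0; 0 0 -25 0 0 0; 0 0 -40 0 0 0; 0 0 -55 0 0 0; 0 0 -70 0 0 0; 0 0 -87 0 0 0; 0 0 -87 0 0 0; 0 0 -87 0 0 0")

```text
time: 12.07
position: [0.4785, 0.1649, 0.2997]
tool_rot: [0.514, 0.858, 0.001, 0.001]
ft_force: [0.0, 0.1, -1.7]
grip_width: 0.061
grip_force: 0.0
```

```bash
python3 - <<'E'
from h import *
p=snap('wrist','w3.png')
print([(np.round(d['xyz'],4).tolist(),round(d['p'],2)) for d in robot.tip_of(p,'grip')[:2]])
im=p['img'].astype(int)
m=((im[...,0]>90)&(im[...,1]<60)&(im[...,2]<60))
for y in (222,240,258):
    x=np.where(m[y,240:330])[0]+240
    if len(x): print(y,x.min(),x.max(),at_z(p,(x.mean(),y),.224).round(4))
E
python3 go.py '[.4774,.1616,.3]' 118
```

```text
[([0.4817, 0.1635, 0.2138], 0.72)]
222 276 291 [0.4767 0.1711 0.224 ]
240 277 291 [0.4838 0.1585 0.224 ]
t 12.1667 pos [0.4774 0.1647 0.2981] yaw 118.16 shift [-2.8 -1.5 -1.9] az 0.15597460134500807 F [-0.1  -0.09 -0.21] [ 0.038 -0.124  0.029] q [ 0.11  0.3   1.66  0.    1.18 -0.38] [ 0.001 -0.002 -1.   ]
```

View pics/w3.png

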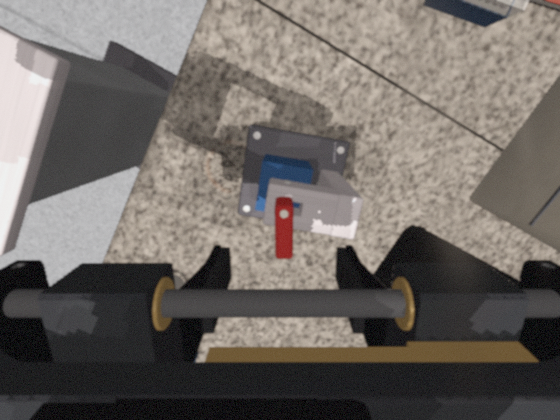

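The picture shows the wing at (285, 200)–(285, 258), 119° in world, so it is at the locked stop. The knob is still down at z ≈ 0.213 and the gripper is clear above it.

```bash
python3 -c "
from rig import robot
print(robot.hand_in())"
```

```text
the job is handed in; nothing more can be done
None
```

I handed the job in with the probe locked at the knob's stop, its pin resting on the disc at about 3.5–4 N by my estimate from the wrist force, and the gripper lifted clear; the hand-in returned no verdict.

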